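Start a milky long coffee

TASK

Make a milky long coffee using only the closed fingertips: first press the key on the milk frother's base all the way down and let it up, then push the coffee machine's open lid fully shut, then press the larger of the machine's two keys (long cup) all the way down and let it up. Do not press the smaller key, do not press the larger key while the lid is open, and do not lift or shift the frother, its jug, the mug under the spout or anything else standing about.

Things in the scene. Friction and masses are not known exactly. Their poses are not given: they have to be found in the camera images.
- machine: Black capsule coffee machine, fixed, 310 x 130 mm (x -160 to 150), top face 205 mm up. Origin: on the table under its middle; +x from front (spout, mug) to rear, z up; left or right of the frother, turned up to 0.25 rad. On top: two keys near the front (x -105, y +30 and -30 mm, either way round), behind them the lid. Drip tray 22 mm high, reaching to x -185, the mug on it under the head.
- lid_hinge (a point): Middle of the lid's hinge line, at x = 75 mm, y = 0, z = 206 mm of the machine (on top, towards the rear); its axes are the machine's. The hinge line runs along the machine's y.
- lid (a joint): Angle of the grey lid, rad: 0 = shut flat, grows as its front edge rises (starts 0.3 to 0.6, stop 0.7). A plate 100 mm long from the hinge forwards, 96 wide, 12 thick; upper face 218 mm above the table when shut. Stiff hinge (0.12 N m): stays where left, no latch; a push straight down on its upper face about 50 mm ahead of the hinge shuts it with 2 to 4 N.
- large_key_top (a point): Centre of the top of the larger round metal key (long cup), 32 mm diameter, on the machine's top; 227 mm above the table when up, moves down with the key. It stands 10 mm out of a black collar 48 mm across.
- large_key (a joint): Travel of the larger key, m: 0 = up, 0.006 = fully down; spring, about 4 N fully down, comes up by itself.
- small_key_top (a point): Centre of the top of the smaller round metal key (short cup; not to be pressed), 18 mm diameter, same height, in a collar 34 mm across; its centre is 60 mm from the larger key's.
- small_key (a joint): Travel of the smaller key, m: 0 = up, 0.006 = fully down; same spring.
- frother: Loose black base of the milk frother, 190 mm long (x), 110 mm wide, 30 mm high, 0.5 to 1.1 kg. Origin: centre of its underside; +x points from its front ledge with the key to the jug; z up. Turned up to 0.3 rad.
- frother_key_top (a point): Centre of the top of the frother's only key, a round metal key 28 mm in diameter at x = -62 mm, y = 0 of the base; 40 mm above the table when up (10 mm above the base).
- frother_key (a joint): Travel of the frother's key, m: 0 = up, 0.006 = fully down; spring, about 4 N fully down, comes up by itself.
- jug: Loose closed steel milk jug, 76 mm diameter, 134 mm tall, standing on the frother base at its x = 50 mm (top 164 mm above the table). Origin: centre of its underside. To be left alone.
- mug: Loose white cup, 68 mm diameter, 78 mm tall, on the machine's drip tray under the spout. Origin: centre of its underside. To be left alone.
- sugar: Loose glass sugar jar, 60 mm diameter, 100 mm tall, between the appliances. Origin: centre of its underside. To be left alone.
- mill: Loose turned wooden pepper mill, 48 mm diameter, 115 mm tall, between the appliances. Origin: centre of its underside. To be left alone.
- spoon: Loose steel spoon, 150 mm long, lying along about x between the appliances. Origin: its underside, at mid length. To be left alone.
- cup_a: Loose green mug, 72 mm diameter, 70 mm tall, off to the right. Origin: centre of its underside. To be left alone.
- cup_b: Loose green mug, the same, farther back to the right. Origin: centre of its underside. To be left alone.
- butter_dish: Loose white butter dish with its cover, 180 x 100 mm, 82 mm tall, off to the left. Origin: centre of its underside. To be left alone.

How it is judged:
By the outcome, as a careful person would: the job done as asked, in the order asked, and still so for the second after the job is handed in, with the robot touching nothing.
It also fails if it takes over 56 s, if anything falls off the work surface, if the arm or the gripper's body presses on something with over 40 N, if the wrist force passes 120 N, or if a joint passes its speed limit or range.

ROBOT

A 6-joint arm with a two-finger parallel gripper is mounted at the origin on the work surface. World frame = base frame: x ahead of the robot, y to its left, z up, the work surface at z = 0. Lengths are in mm, angles in rad, forces in N, time in s.
With the tool pointing down it reaches from about 275 to 750 mm from the base axis. Payload 10.2 kg.
Tool frame: the origin (TCP) lies at the very end of the fingers, on their centre line; the grasp point (between the pads) lies 19 mm behind it (ctrl.grip_depth is the distance from the TCP to the grasp point, in mm); z points along the fingers, x is the direction in which the jaws open and shut, and the axes are right-handed (so a half turn about z gives the same grasp; the last joint's range is limited). The gripper opens to 85 mm and grips with 20 to 120 N. Pads are 22 mm wide; open, the fingers measure 114 mm over their backs; the gripper's body (76 mm by 85 mm) begins 54 mm behind the grasp point. The pads swing forward as they close: fully open they stand 13 mm farther back than shut.
Start: joints at [1.011, 0.313, 1.498, -0, 1.331, -0.223], TCP at [173.509, 495.506, 231.294] pointing down, gripper open.
Joint ranges: [-2.94, 2.94], [-0.97, 2.17], [0.19, 2.56], [-1.23, 4.37], [0.02, 3.11], [-2.88, 2.88]. Speed limits (rad/s): [2.39, 2.39, 3.01, 3.14, 3.14, 3.14].

INTERFACE

Orientations are given as a unit quaternion [w, x, y, z].
In Python, from rig import ctrl gives the robot as it stands.
- The arm moves only by the tool play_rows, never from a script. Its argument "motion" is a list of rows, each a list of 2 entries, a list of its own where there are three numbers: the shift along the tool's x, y, z in mm, then the turn, a rotation vector about the tool's x, y, z in degrees. A call has 1 to 20 rows; each row shifts and turns the commanded pose from where the row before left it, along the tool's axes as they then stand; what a row does not reach is not made up. A row lasts 1/12 s, in which the tool goes at most 41.7 mm and 7.16 degrees, less where a joint would pass 70% of its speed; a pose out of reach is approached as far as the arm can. A call with a gripper value outside its range is refused whole. "fingers" is the finger opening in mm, from 0 to 85.4, set as the call begins (left out, the last holds). The fingers move at their own pace and stop on an object; "squeeze" is the grip in N (left out, the last holds). Time passes only in rows, so rows that do not move let the fingers close. It gives the time, the measured TCP pose, the force and the opening at its end, in the units of the state.
- ctrl.sense(): the state, without advancing time (a new reading comes with each control period).
- ctrl.capture(name): name is "scene" or "top"; returns the picture (480x640x3 uint8, red, green, blue); there is no depth.
- ctrl.get_calibration(name): a dict with "K" (3x3 intrinsics, pixels), "k1" (the pictures are not rectified: a ray, as slopes to the right and down, at radius r is drawn at 1 + k1 r^2 times it, then the intrinsics apply), "R" (3x3) and "t" (3): a world point X has camera coordinates R X + t. Camera axes: x right, y down, z forward; pixel columns grow to the right and rows downward; lengths in mm; the calibration is good to about 2 mm. A picture is of the moment at which its call begins. get_calibration takes no time and is no camera call.
- ctrl.finish_job(): hands the job in, once; it reports no verdict.
Trained networks look in the newest picture that a camera, given by its name, has taken for a name from the list of things; names that differ only in an ending like _2 or _b are one class to them, and where a whole thing is asked for, a point or a joint stands for the part that bears it (a point fixed in the world has none). Each returns a list of dicts, best first, with "p" (0 to 1); they miss things now and then, are a little off and sometimes report something else, mostly with a low value. They report only what shows in the picture. A call takes as long as a camera call.
- ctrl.spot_in(camera, name): "position" ([column, row] as shares, 0 to 1, of the picture: columns of its width, rows of its height, amid what is visible of it).
The state is a dict: "time_s": time; "joints": joint angles; "dq": joint speeds; "tau": joint torques, N m; "eef_pos": TCP position; "ee_rot": TCP orientation; "force": force on the tool from outside, world axes, zero at the start; "wrist_torque": the same for the moment, N m; "grip_width": opening from 0.0 (shut) to 1.0 (fully open).
Only numpy, scipy, OpenCV 4.12 (cv2) and the standard library are available. Lean on these libraries where they do the work, as an engineer would, in place of code of your own. Each camera call takes 0.05 s, during which the arm holds its last target. There are 200 camera calls.

## Working session

There is one attempt and no reset: what is moved stays moved. The work goes in short steps, Python scripts to look and compute and a tool call to move; the robot and the scene stay as the last step left them, time stands still between calls to the robot, and variables do not carry over. Pictures are saved under pics/ and viewed, about 8 in all and at most 12, crops included, and the job is handed in when it is done.

Besides the shell and the picture viewer there is one more tool, called after "Emit:" as name(argument=value, ...) on one line, values as JSON. play_rows: Moves the arm, as the interface text tells. Its arguments: {"type":"object","properties":{"motion":{"type":"array"},"fingers":{"type":"number"},"squeeze":{"type":"number"}},"required":["motion"]}

```bash
mkdir -p pics; cat > h.py <<'E'
import numpy as np, cv2
from rig import ctrl
def proj(cam,P):
    c=ctrl.get_calibration(cam);R=np.array(c["R"]);t=np.array(c["t"]);K=np.array(c["K"])
    X=(np.atleast_2d(P)@R.T)+t; s=X[:,:2]/X[:,2:]; r2=(s**2).sum(1,keepdims=True)
    s=s*(1+c["k1"]*r2); return s@K[:2,:2].T+K[:2,2]
def ray(cam,px,z):
    c=ctrl.get_calibration(cam);R=np.array(c["R"]);t=np.array(c["t"]);K=np.array(c["K"],float)
    u=cv2.undistortPoints(np.array([[px]],float),K,np.array([c["k1"],0,0,0,0.]))[0,0]
    d=R.T@np.array([u[0],u[1],1]); o=-R.T@t
    return o+d*(z-o[2])/d[2]
E
python3 - <<'E'
from h import *
for n in ("top","scene"):
    im=ctrl.capture(n); cv2.imwrite(f"pics/{n}1.png",im[:,:,::-1])
    c=ctrl.get_calibration(n); print(n,c["k1"],np.round(-np.array(c["R"]).T@np.array(c["t"])))
    for k,z in (("frother_key_top",40),("large_key_top",227),("small_key_top",227),("lid",218),("frother",20),("jug",164),("sugar",100),("mill",115),("mug",100),("machine",205)):
        for d in ctrl.spot_in(n,k)[:2]:
            p=np.array(d["position"])*[640,480]; print(k,round(d["p"],2),p.round(1),ray(n,p,z).round(1))
s=ctrl.sense(); print(s["time_s"],s["eef_pos"],s["ee_rot"],s["force"])
E
```

```text
top -0.15473461499512522 [ 402.   10. 1659.]
frother_key_top 0.56 [394.3 270.5] [ 474.2 -216.9   40. ]
lid 0.86 [259.1 212.1] [622.  192.3 218. ]
lid 0.34 [392.  270.8] [ 465.2 -185.4  218. ]
frother 0.68 [389.  261.8] [ 502.4 -202.3   20. ]
jug 0.57 [392.  232.3] [ 579.9 -191.5  164. ]
sugar 0.68 [322.8 187.3] [721.6  13.9 100. ]
sugar 0.33 [271.6 263. ] [485.2 163.3 100. ]
mill 0.67 [323.8 229.2] [590.2   7.9 115. ]
mill 0.33 [389.9 231.1] [ 589.2 -191.6  115. ]
machine 0.89 [265.9 231.3] [569.2 172.3 205. ]
scene -0.019818858245132128 [ 961. -978. 1157.]
frother_key_top 0.39 [262.8 311.1] [ 485.6 -216.8   40. ]
large_key_top 0.53 [311.3 177.5] [478.  145.2 227. ]
lid 0.68 [364.1 179.1] [618.6 205.5 218. ]
lid 0.31 [262.4 312.4] [ 562.1 -341.8  218. ]
frother 0.72 [276.4 323.7] [ 529.6 -227.7   20. ]
jug 0.86 [304.  301.7] [ 617.8 -238.5  164. ]
sugar 0.7 [376.5 278. ] [743.6 -44.2 100. ]
mill 0.79 [332.5 264.1] [621.  -53.4 115. ]
mug 0.78 [313.5 214.3] [488.6 132.  100. ]
machine 0.95 [354.7 209.5] [633.3  82.2 205. ]
1.1 [173.51355299 495.47954999 231.27378455] [ 2.85901568e-05  8.15620904e-01  5.78586674e-01 -2.76899709e-05] [-0.36386722 -0.14908411  0.23859255]
```

```bash
python3 - <<'E'
import cv2,numpy as np
a=cv2.imread("pics/top1.png")[160:310,200:440]; b=cv2.imread("pics/scene1.png")[130:380,200:450]
cv2.imwrite("pics/topc.png",cv2.resize(a,None,fx=3.3,fy=3.3,interpolation=cv2.INTER_CUBIC))
cv2.imwrite("pics/scenec.png",cv2.resize(b,None,fx=2.4,fy=2.4,interpolation=cv2.INTER_CUBIC))
E
```

```text
(no output)
```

View pics/topc.png

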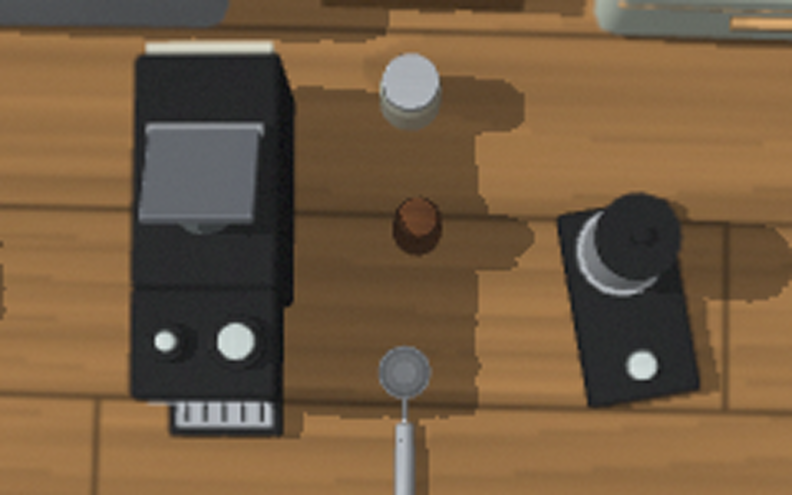

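View pics/scenec.png

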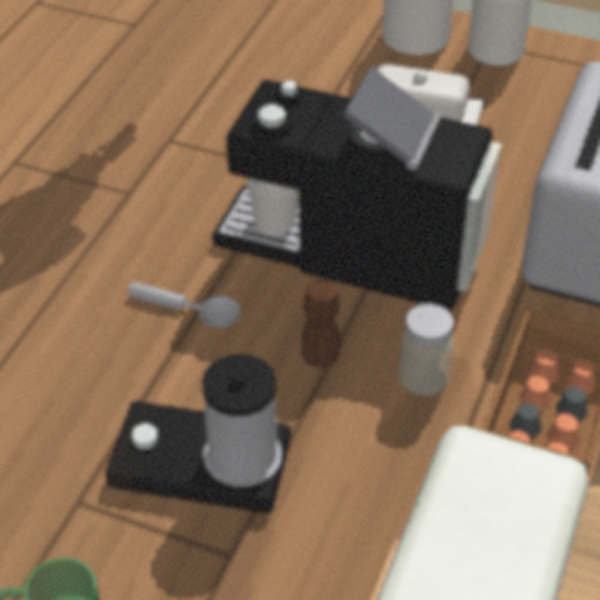

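The top view shows the large key at about (271.5, 263), the small key at (250, 263) and the frother key at (394.5, 270.6). The lid is open, spanning rows 198–227. In the scene view the frother key is at about (260, 311), the large key at (313, 178) and the small key at (320, 167). Next I'll refine these with centroids.

```bash
python3 - <<'E'
from h import *
def cen(n,p,r,thr):
    g=cv2.imread(f"pics/{n}1.png",0).astype(float); u,v=np.round(p).astype(int)
    w=g[v-r:v+r+1,u-r:u+r+1]-thr; w=np.clip(w,0,60); yy,xx=np.mgrid[v-r:v+r+1,u-r:u+r+1]
    return np.array([(w*xx).sum(),(w*yy).sum()])/w.sum()
for k,pt,ps,z in (("fk",(394.5,270.6),(260.4,311),40),("big",(271.5,263.3),(313,178),227),("small",(250,263.3),(320.5,166.5),227)):
    r=5 if k=="small" else 8
    a=cen("top",pt,r,110);b=cen("scene",ps,r,130)
    print(k,a.round(2),ray("top",a,z).round(1),b.round(2),ray("scene",b,z).round(1))
# crop corners top view -> world: front of the top face, rear, hinge ends, lid front edge
for nm,c,z in (("frontL",(132,399),205),("frontR",(279,400),205),("rearL",(137,57),205),("rearR",(277,57),205),("hingeL",(148,128),212),("hingeR",(263,128),212),
  ("lidfrontL",(138,221),250),("lidfrontR",(252,221),250)):
    print(nm,ray("top",np.array(c)/3.3+[200,160],z).round(1))
for nm,c,z in (("frothFL",(591,407),30),("frothFR",(698,388),30),("frothRL",(558,215),30)): print(nm,ray("top",np.array(c)/3.3+[200,160],z).round(1))
print([ (c,ray("scene",np.array(c)/2.4+[200,130],z).round(1)) for c,z in (((376,70),260),((347,112),260),((438,120),218),((414,163),218))])
E
```

```text
fk [394.17 270.44] [ 474.4 -216.4   40. ] [259.78 310.48] [ 477.2 -218.    40. ]
big [270.92 263.01] [478.3 152.8 227. ] [312.86 176.87] [481.1 149.6 227. ]
small [249.44 262.94] [476.9 212.9 227. ] [320.13 164.71] [478.4 212.4 227. ]
frontL [426.5 241.  205. ]
frontR [429.2 114.8 205. ]
rearL [724.6 248.9 205. ]
rearR [726.9 126.1 205. ]
hingeL [660.5 235.4 212. ]
hingeR [662.6 135.5 212. ]
lidfrontL [574.5 234.6 250. ]
lidfrontR [576.8 138.8 250. ]
frothFL [ 433.1 -170.7   30. ]
frothFR [ 453.5 -273.3   30. ]
frothRL [ 617.  -136.1   30. ]
[((376, 70), array([583.9, 234.4, 260. ])), ((347, 112), array([579.9, 143. , 260. ])), ((438, 120), array([669.4, 221. , 218. ])), ((414, 163), array([667.5, 132.7, 218. ]))]
```

Emit:
play_rows(motion=[[[0,0,-3],[0,0,7.07]],[[0,0,-3],[0,0,7.07]],[[0,0,-3],[0,0,7.07]],[[0,0,-3],[0,0,7.07]],[[0,0,-3],[0,0,7.07]],[[0,0,-3],[0,0,7.07]],[[0,0,-3],[0,0,7.07]],[[0,0,-3],[0,0,7.07]],[[0,0,-3],[0,0,7.07]],[[0,0,-3],[0,0,7.07]]], fingers=0, squeeze=40)

```text
time_s: 1.93
eef_pos: [173.5, 495.5, 261.4]
ee_rot: [0.0, 1.0, -0.003, -0.0]
force: [-0.8, 0.4, 0.4]
grip_width: 0.001
```

Emit:
play_rows(motion=[[[15,35,0],[0,0,0]],[[15,35,0],[0,0,0]],[[15,35,0],[0,0,0]],[[15,35,0],[0,0,0]],[[15,35,0],[0,0,0]],[[15,35,0],[0,0,0]],[[15,35,0],[0,0,0]],[[15,35,0],[0,0,0]],[[15,35,0],[0,0,0]],[[15,35,0],[0,0,0]],[[15,35,0],[0,0,0]],[[15,35,0],[0,0,0]],[[15,35,0],[0,0,0]],[[15,35,0],[0,0,0]],[[15,35,0],[0,0,0]],[[15,35,0],[0,0,0]],[[15,35,0],[0,0,0]],[[15,35,0],[0,0,0]],[[0,0,0],[0,0,0]],[[0,0,0],[0,0,0]]])

```text
time_s: 3.6
eef_pos: [443.6, -135.7, 260.7]
ee_rot: [-0.0, 1.0, -0.001, -0.0]
force: [-0.3, 0.3, 0.1]
grip_width: 0.003
```

Emit:
play_rows(motion=[[[8,20.4,0],[0,0,0]],[[8,20.4,0],[0,0,0]],[[8,20.4,0],[0,0,0]],[[8,20.4,0],[0,0,0]],[[0,0,25],[0,0,0]],[[0,0,25],[0,0,0]],[[0,0,25],[0,0,0]],[[0,0,25],[0,0,0]],[[0,0,25],[0,0,0]],[[0,0,25],[0,0,0]],[[0,0,25],[0,0,0]],[[0,0,20],[0,0,0]],[[0,0,10],[0,0,0]],[[0,0,0],[0,0,0]]])

```text
time_s: 4.77
eef_pos: [474.8, -214.6, 54.9]
ee_rot: [-0.001, 1.0, 0.0, -0.001]
force: [-0.9, -1.1, -1.3]
grip_width: 0.003
```

```bash
python3 - <<'E'
from h import *
print(ctrl.sense()["eef_pos"])
im=ctrl.capture("scene")[:,:,::-1]; cv2.imwrite("pics/s2.png",cv2.resize(im[240:380,180:350],None,fx=4,fy=4,interpolation=cv2.INTER_CUBIC))
p=proj("scene",ctrl.sense()["eef_pos"]);print(p,(p-[180,240])*4)
E
```

```text
[ 474.77301862 -214.62715755   54.9220639 ]
[[259.13539386 305.69184798]] [[316.54157545 262.76739191]]
```

View pics/s2.png

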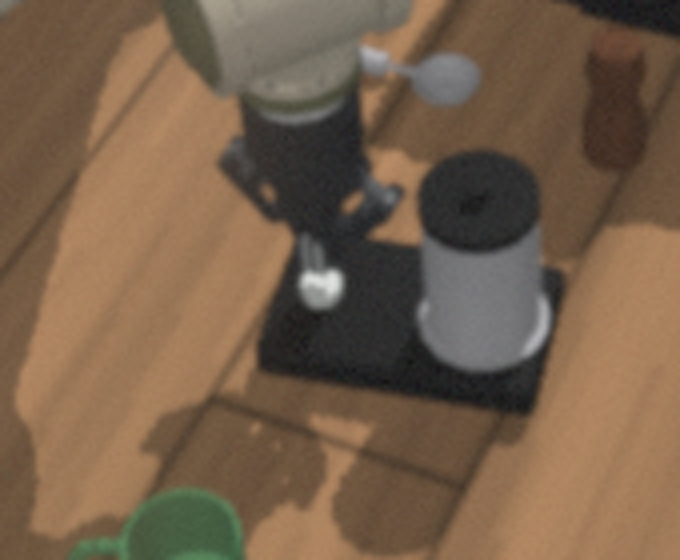

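The fingertips at crop (315, 268) are centred above the frother key at (320, 288), and the jug is clear of the gripper.

Emit:
play_rows(motion=[[[0.8,2.2,3],[0,0,0]],[[0,0,4],[0,0,0]],[[0,0,4],[0,0,0]],[[0,0,3],[0,0,0]],[[0,0,2],[0,0,0]],[[0,0,2],[0,0,0]],[[0,0,1],[0,0,0]],[[0,0,1],[0,0,0]],[[0,0,0],[0,0,0]],[[0,0,0],[0,0,0]]])

```text
time_s: 5.65
eef_pos: [476.3, -218.3, 36.4]
ee_rot: [-0.0, 1.0, 0.0, -0.0]
force: [-2.1, 0.9, 2.6]
grip_width: 0.003
```

Emit:
play_rows(motion=[[[0,0,1],[0,0,0]],[[0,0,1],[0,0,0]],[[0,0,0],[0,0,0]],[[0,0,0],[0,0,0]]])

```text
time_s: 5.98
eef_pos: [476.4, -218.3, 34.3]
ee_rot: [-0.0, 1.0, -0.0, 0.0]
force: [-0.9, 0.6, 4.2]
grip_width: 0.0
```

Emit:
play_rows(motion=[[[0,0,1],[0,0,0]],[[0,0,0],[0,0,0]],[[0,0,0],[0,0,0]]])

```text
time_s: 6.23
eef_pos: [476.4, -218.3, 33.9]
ee_rot: [0.0, 1.0, 0.0, 0.0]
force: [-3.7, 2.3, 11.0]
grip_width: -0.003
```

Emit:
play_rows(motion=[[[0,0,-2],[0,0,0]],[[0,0,-4],[0,0,0]],[[0,0,-8],[0,0,0]],[[0,0,-16],[0,0,0]],[[0,0,-25],[0,0,0]],[[0,0,-25],[0,0,0]],[[0,0,-25],[0,0,0]],[[0,0,-25],[0,0,0]],[[0,0,-25],[0,0,0]],[[0,0,-25],[0,0,0]],[[0,0,-25],[0,0,0]],[[0,0,-25],[0,0,0]],[[0,0,-25],[0,0,0]],[[0,0,-25],[0,0,0]],[[0,0,0],[0,0,0]]])

```text
time_s: 7.48
eef_pos: [477.2, -218.9, 318.5]
ee_rot: [0.003, 1.0, 0.0, 0.003]
force: [0.7, -0.6, 1.4]
grip_width: -0.006
```

Emit:
play_rows(motion=[[[9,-26.7,0],[0,0,0]],[[9,-26.7,0],[0,0,0]],[[9,-26.7,0],[0,0,0]],[[9,-26.7,0],[0,0,0]],[[9,-26.7,0],[0,0,0]],[[9,-26.7,0],[0,0,0]],[[9,-26.7,0],[0,0,0]],[[9,-26.7,0],[0,0,0]],[[9,-26.7,0],[0,0,0]],[[9,-26.7,0],[0,0,0]],[[9,-26.7,0],[0,0,0]],[[9,-26.7,0],[0,0,0]],[[9,-26.7,0],[0,0,0]],[[9,-26.7,0],[0,0,0]],[[9,-26.7,0],[0,0,0]],[[0,0,0],[0,0,0]],[[0,0,0],[0,0,0]]])

```text
time_s: 8.9
eef_pos: [611.2, 183.3, 312.4]
ee_rot: [0.0, 1.0, 0.001, -0.001]
force: [-0.3, -1.4, -0.0]
grip_width: -0.0
```

```bash
python3 - <<'E'
from h import *
print(ctrl.sense()["eef_pos"])
im=ctrl.capture("scene")[:,:,::-1]; cv2.imwrite("pics/s3full.png",im);cv2.imwrite("pics/s3.png",cv2.resize(im[100:350,200:450],None,fx=2.4,fy=2.4,interpolation=cv2.INTER_CUBIC))
E
```

```text
[611.22424998 183.27119492 312.41679771]
```

View pics/s3.png

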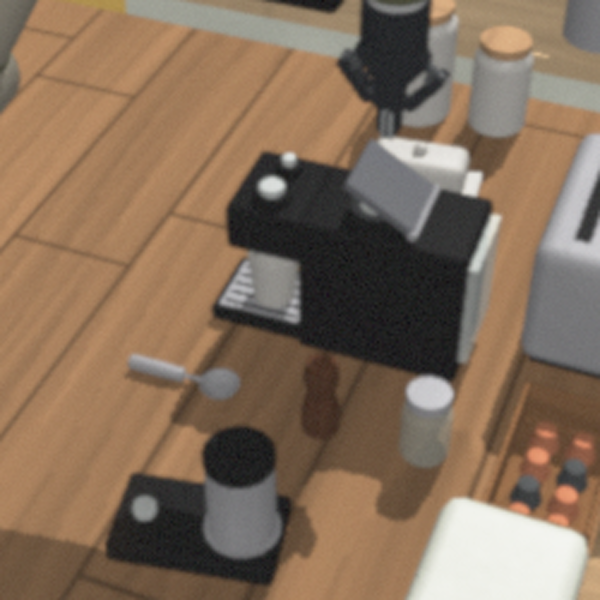

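The frother stands unmoved. The fingertips hang above the lid's middle, clear of it.

Emit:
play_rows(motion=[[[0,0,16],[0,0,0]],[[0,0,16],[0,0,0]],[[0,0,10],[0,0,0]],[[0,0,5],[0,0,0]],[[0,0,5],[0,0,0]],[[0,0,5],[0,0,0]],[[0,0,5],[0,0,0]],[[0,0,4],[0,0,0]],[[0,0,4],[0,0,0]],[[0,0,4],[0,0,0]],[[0,0,4],[0,0,0]],[[0,0,4],[0,0,0]],[[0,0,4],[0,0,0]],[[0,0,4],[0,0,0]],[[0,0,0],[0,0,0]]])

```text
time_s: 10.2
eef_pos: [611.0, 182.2, 222.2]
ee_rot: [0.0, 1.0, 0.0, -0.001]
force: [-0.2, -0.4, 0.5]
grip_width: 0.004
```

Emit:
play_rows(motion=[[[0,0,1],[0,0,0]],[[0,0,1],[0,0,0]],[[0,0,0],[0,0,0]],[[0,0,0],[0,0,0]]])

```text
time_s: 10.53
eef_pos: [611.4, 182.2, 221.2]
ee_rot: [0.0, 1.0, 0.0, 0.0]
force: [-0.2, 0.1, 0.1]
grip_width: -0.002
```

Emit:
play_rows(motion=[[[0,0,1],[0,0,0]],[[0,0,1],[0,0,0]],[[0,0,1],[0,0,0]],[[0,0,0],[0,0,0]],[[0,0,0],[0,0,0]]])

```text
time_s: 10.95
eef_pos: [611.4, 182.2, 218.1]
ee_rot: [0.0, 1.0, 0.0, 0.0]
force: [0.7, -0.2, 0.3]
grip_width: -0.001
```

Emit:
play_rows(motion=[[[0,0,1],[0,0,0]],[[0,0,0],[0,0,0]],[[0,0,0],[0,0,0]]])

```text
time_s: 11.2
eef_pos: [611.4, 182.3, 218.0]
ee_rot: [-0.0, 1.0, 0.0, 0.0]
force: [-2.5, -0.8, 6.0]
grip_width: -0.002
```

Stopped at 218.0 mm with 6 N, so the lid is shut. I'll lift off, check, and move toward the front of the machine.

Emit:
play_rows(motion=[[[0,0,1],[0,0,0]],[[0,0,0],[0,0,0]],[[0,0,0],[0,0,0]],[[0,0,-2],[0,0,0]],[[0,0,-6],[0,0,0]],[[0,0,-12],[0,0,0]],[[0,0,-20],[0,0,0]],[[0,0,-20],[0,0,0]],[[-20,5,0],[0,0,0]],[[-20,5,0],[0,0,0]],[[-20,5,0],[0,0,0]],[[-20,5,0],[0,0,0]],[[-20,5,0],[0,0,0]],[[-20,5,0],[0,0,0]],[[-11,1,0],[0,0,0]],[[0,0,0],[0,0,0]],[[0,0,0],[0,0,0]]])

```text
time_s: 12.62
eef_pos: [480.6, 151.3, 276.7]
ee_rot: [-0.0, 1.0, -0.0, 0.001]
force: [0.1, -0.2, -0.2]
grip_width: 0.004
```

```bash
python3 - <<'E'
from h import *
print(ctrl.sense()["eef_pos"])
im=ctrl.capture("scene")[:,:,::-1]; cv2.imwrite("pics/s4.png",cv2.resize(im[100:240,270:430],None,fx=4,fy=4,interpolation=cv2.INTER_CUBIC))
for P in ([479,151.5,227],[658,184,218],[558,184,218]): print((proj("scene",P)-[270,100])*4)
E
```

```text
[480.64371158 151.25348912 276.74635453]
[[169.7975044  305.35279158]]
[[419.3602625  345.95533364]]
[[287.62338302 314.36625488]]
```

View pics/s4.png

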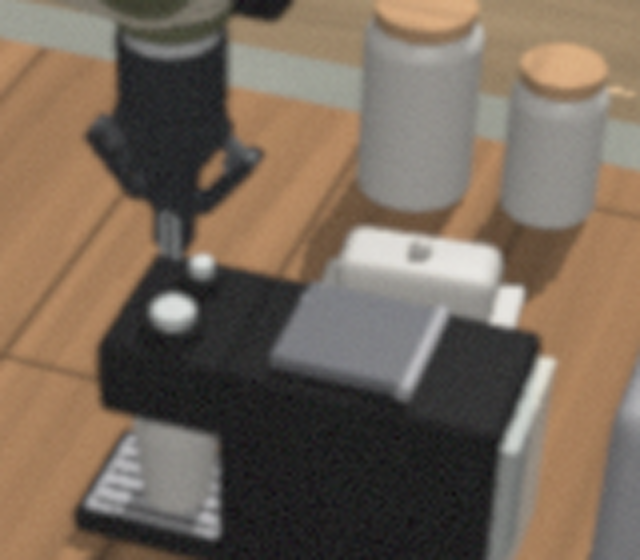

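The lid now lies flat (crop 275–445, 285–395), and the fingertips are above the large key at (173, 313). Pressing it now.

Emit:
play_rows(motion=[[[-1,0,15],[0,0,0]],[[0,0,15],[0,0,0]],[[0,0,10],[0,0,0]],[[0,0,5],[0,0,0]],[[0,0,3],[0,0,0]],[[0,0,2],[0,0,0]],[[0,0,2],[0,0,0]],[[0,0,2],[0,0,0]],[[0,0,1],[0,0,0]],[[0,0,0],[0,0,0]],[[0,0,0],[0,0,0]]])

```text
time_s: 13.58
eef_pos: [479.6, 151.2, 221.8]
ee_rot: [-0.0, 1.0, 0.0, 0.001]
force: [0.6, -0.9, 3.5]
grip_width: -0.001
```

Emit:
play_rows(motion=[[[0,0,1],[0,0,0]],[[0,0,1],[0,0,0]],[[0,0,0],[0,0,0]],[[0,0,0],[0,0,0]]])

```text
time_s: 13.92
eef_pos: [479.7, 151.2, 220.8]
ee_rot: [-0.0, 1.0, 0.0, 0.001]
force: [-2.3, -1.2, 13.5]
grip_width: 0.002
```

On the stop at 220.8 mm with 13.5 N. Releasing and retreating.

Emit:
play_rows(motion=[[[0,0,-2],[0,0,0]],[[0,0,-4],[0,0,0]],[[0,0,-8],[0,0,0]],[[0,0,-16],[0,0,0]],[[0,0,-25],[0,0,0]],[[0,0,-25],[0,0,0]],[[0,0,-20],[0,0,0]],[[-15,25,0],[0,0,0]],[[-15,25,0],[0,0,0]],[[-15,25,0],[0,0,0]],[[-15,25,0],[0,0,0]],[[-15,25,0],[0,0,0]],[[-15,25,0],[0,0,0]],[[0,0,0],[0,0,0]],[[0,0,0],[0,0,0]]])

```text
time_s: 15.17
eef_pos: [389.0, 0.6, 319.6]
ee_rot: [-0.0, 1.0, -0.001, 0.0]
force: [-0.6, 0.6, 0.5]
grip_width: 0.001
```

```bash
python3 - <<'E'
from h import *
print(ctrl.sense()["eef_pos"])
im=ctrl.capture("scene")[:,:,::-1].copy(); cv2.imwrite("pics/s5full.png",im)
cv2.imwrite("pics/s5.png",cv2.resize(im[130:380,200:450],None,fx=2.4,fy=2.4,interpolation=cv2.INTER_CUBIC))
g=cv2.cvtColor(im,cv2.COLOR_BGR2GRAY).astype(float)
for p,r in (((260,311),8),((313,178),8),((320,166),5)):
    u,v=p; w=np.clip(g[v-r:v+r+1,u-r:u+r+1]-130,0,60); yy,xx=np.mgrid[v-r:v+r+1,u-r:u+r+1]; print((w*xx).sum()/w.sum(),(w*yy).sum()/w.sum())
E
```

```text
[388.956698     0.60122882 319.625752  ]
259.7832238504295 310.5141485598787
312.85705632949725 176.91701998788614
320.14317019722426 164.53761869978086
```

View pics/s5.png

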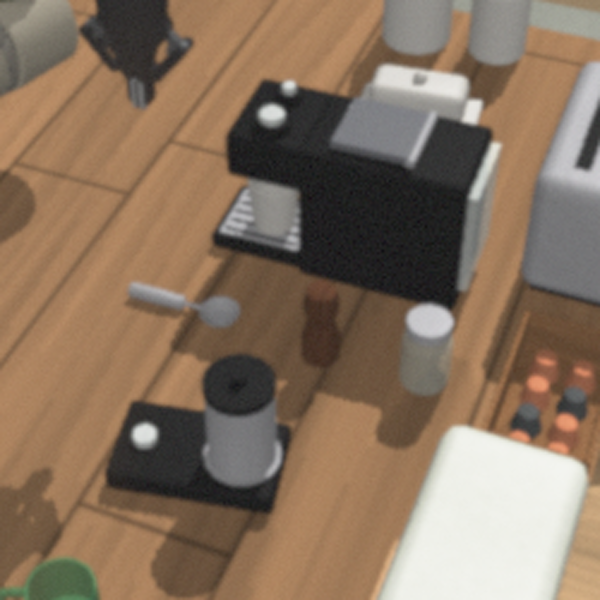

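All three keys are back at their starting pixels to within 0.2 px. The lid is flat and nothing has shifted.

```bash
python3 -c "
from rig import ctrl
print(ctrl.finish_job())"
```

```text
the job is handed in; nothing more can be done
None
```

The job is done and handed in at about 15 s of the 56 s allowed. With the fingers closed, I did the three steps in the order asked:

1. **Frother key:** pressed until it stopped at 33.9 mm (11 N), then released.
2. **Lid:** pushed shut. The fingertips stopped at 218.0 mm (6 N), and the next picture showed the lid lying flat.
3. **Large key:** pressed until it stopped at 220.8 mm (13.5 N), with the lid shut, then released.

In the last picture, all three keys were back within 0.2 px of where they started. The lid was shut, the frother, jug, mug, mill, sugar jar and spoon looked unmoved, and the arm was touching nothing. I never went over the small key.

Two readings were less clear:
- **Lid force:** it read almost zero just before the lid stopped, below the 2 to 4 N expected. The stop height and the picture both show it shut.
- **Camera agreement:** the two cameras differed by about 3 mm on the key positions, so I used the average for the two keys I pressed.

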